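# Set the lids of three preserving jars

### The arm

A 6-joint arm with a two-finger parallel gripper is mounted at the origin on the work surface. World frame = base frame: x ahead of the robot, y to its left, z up, the work surface at z = 0. Lengths are in m, angles in rad, forces in N, time in s.
With the tool pointing down it reaches from about 0.375 to 0.9 m from the base axis. Payload 3.1 kg.
Tool frame: the origin (TCP) lies between the finger pads; the fingertips stand 17 mm ahead of it and the grasp point (between the pads) lies 2 mm behind it (robot.nose_length is the distance from the TCP to the fingertips, in m); z points along the fingers, y is the line along which they close (so a half turn about z gives the same grasp; the last joint's range is limited). The gripper opens to 87 mm and grips with 3 to 60 N. Pads are 19 mm wide; open, the fingers measure 117 mm over their backs; the gripper's body (75 mm by 190 mm) begins 51 mm behind the grasp point.
Start: joints at [-1.369, 0.527, 1.433, -0, 1.181, -0.178], TCP at [0.232, -0.58, 0.209] pointing down, gripper open.
Joint ranges: [-3.08, 3.08], [-0.75, 2.2], [0.22, 2.44], [-1.43, 4.57], [0, 2.65], [-2.85, 2.85]. Speed limits (rad/s): [2.79, 2.79, 3.14, 3.14, 3.14, 3.14].

### API

Orientations are given as a unit quaternion [x, y, z, w].
In Python, from rig import robot, cams gives the robot as it stands.
- The arm moves only by the shell command python3 -m pendant 'ROWS' [FORCE]. ROWS is JSON, a list of rows, each an object with "jaw": the opening, from 0 (shut) to 1 (fully open); "linear": the shift along the tool's x, y, z in cm, a list of three; "twist": the turn about the tool's z in degrees. A call has 1 to 12 rows; each row shifts and turns the commanded pose from where the row before left it, along the tool's axes as they then stand; what a row does not reach is not made up. A row lasts 1/12 s, in which the tool goes at most 41.7 mm and 7.16 degrees, less where a joint would pass 70% of its speed; a pose out of reach is approached as far as the arm can. A call is refused whole if a number of a shift passes 4.17 or a number of a turn 7.16, either way. A call with a gripper value outside its range is refused whole. The fingers move at their own pace and stop on an object; FORCE is the grip in N (left out, the last holds). Time passes only in rows, so rows that do not move let the fingers close. It gives the time, the measured TCP pose, the force, the opening and the grip force at its end, in the units of the state.
- robot.get_obs(): the state, without advancing time (a new reading comes with each control period).
- cams.camera(name): name is "side" or "top"; returns a dict with "color" (384x512x3 uint8, blue, green, red), "depth" (384x512 float32, m along the optical axis (not along the pixel's ray), 0 where there is no reading), "fov_y" (degrees; the focal length in pixels is half the picture's height over the tangent of half this angle, whatever the lens; pixels are square), "cx", "cy" (the principal point, pixels), "view" (4x4, takes a point from world to camera coordinates). Camera axes: x right, y down, z forward; pixel columns grow to the right and rows downward; lengths in m; the calibration is good to about 2 mm. A picture is of the moment at which its call begins.
- robot.hand_in(): hands the job in; it is judged then, once.
The state is a dict: "time": time; "q": joint angles; "joint_velocities": joint speeds; "joint_torque": joint torques, N m; "position": TCP position; "tool_rot": TCP orientation; "ft_force": force on the tool from outside, world axes, zero at the start; "moment": the same for the moment, N m; "grip_width": finger opening in m; "grip_force": force on a finger pad.
Only numpy, scipy, OpenCV 4.12 (cv2) and the standard library are available. Lean on these libraries where they do the work, as an engineer would, in place of code of your own. Each camera call takes 0.05 s, during which the arm holds its last target. There are 200 camera calls.

### The job

Three filled preserving jars have cooled on the dark steel tray: press down the raised dome in the middle of each lid, gently and with the fingertips, until it is fully down and stays down; do the shortest jar first, then the middle-sized one, then the tallest. Leave the jars standing where they are, do not pick up or shift anything, and finish with the hand clear.

Things in the scene. Friction and masses are not known exactly. Their poses are not given: they have to be found in the camera images.
- tray: flat dark steel cooling tray, 260 x 420 x 12 mm, fixed to the worktop; origin at the centre of its underside, its long side along its own y, z up. The three jars stand in one row along its y, 120 mm or more between centres, in any order, with small things between and beside them.
- jar_short: the short jar: loose closed preserving jar of clear glass with brown filling, 86 mm across, 62 mm high to the flat rim of its 68 mm steel screw lid; origin at the centre of its underside (12 mm above the worktop, on the tray), z up
- dome_short_top (a point): top centre of the raised steel dome in the middle of the short jar's lid, z up along the jar's axis: dome 36 mm across, narrowing to a flat 24 mm top, standing 6 mm above the lid's rim when up (so 68 mm above the jar's underside), 2 mm when pressed down. The point moves with the dome
- dome_short (a joint): how far the short jar's dome is pressed in, m: 0 to 0.001 at the start (up), 0.004 fully down. It slides straight down along the jar's axis against 4 N rising to 6 N, then meets a hard stop (press slowly; 6 to 8 N is enough), and stays where it is left
- jar_middle: the middle jar: loose closed preserving jar of clear glass with brown filling, 80 mm across, 92 mm high to the flat rim of its 68 mm steel screw lid; origin at the centre of its underside (12 mm above the worktop, on the tray), z up
- dome_middle_top (a point): top centre of the raised steel dome in the middle of the middle jar's lid, z up along the jar's axis: dome 36 mm across, narrowing to a flat 24 mm top, standing 6 mm above the lid's rim when up (so 98 mm above the jar's underside), 2 mm when pressed down. The point moves with the dome
- dome_middle (a joint): how far the middle jar's dome is pressed in, m: 0 to 0.001 at the start (up), 0.004 fully down. It slides straight down along the jar's axis against 4 N rising to 6 N, then meets a hard stop (press slowly; 6 to 8 N is enough), and stays where it is left
- jar_tall: the tall jar: loose closed preserving jar of clear glass with brown filling, 74 mm across, 125 mm high to the flat rim of its 68 mm steel screw lid; origin at the centre of its underside (12 mm above the worktop, on the tray), z up
- dome_tall_top (a point): top centre of the raised steel dome in the middle of the tall jar's lid, z up along the jar's axis: dome 36 mm across, narrowing to a flat 24 mm top, standing 6 mm above the lid's rim when up (so 131 mm above the jar's underside), 2 mm when pressed down. The point moves with the dome
- dome_tall (a joint): how far the tall jar's dome is pressed in, m: 0 to 0.001 at the start (up), 0.004 fully down. It slides straight down along the jar's axis against 4 N rising to 6 N, then meets a hard stop (press slowly; 6 to 8 N is enough), and stays where it is left
- lids: bystander, leave alone: three loose spare steel lids joined as one stack, 66 mm across, 29 mm high, on the tray
- shaker: bystander, leave alone: steel shaker with a lid, 44 mm across, 85 mm high, on the tray
- cup: bystander, leave alone: small white open cup, 52 mm across, 45 mm high, on the tray
- weight: bystander, leave alone: brass scale weight with a knob, 36 mm across, 50 mm high, on the tray
- tin: bystander, leave alone: round tin, 74 mm across, 110 mm high, beside the tray (left)
- spoon: bystander, leave alone: steel spoon lying on the worktop to the right of the tray
- carton: bystander, leave alone: cardboard carton 160 x 90 x 70 mm on the worktop, to the right of the tray

How it is judged:
By the outcome, as a careful person would: the job done as asked, in the order asked, and still so for the second after the job is handed in, with the robot touching nothing.
It also fails if it takes over 51 s, if anything falls off the work surface, if the arm or the gripper's body presses on something with over 40 N, if the wrist force passes 120 N, or if a joint passes its speed limit or range.

## Working session

There is one attempt and no reset: what is moved stays moved. The work goes in short steps, Python scripts to look and compute and a shell command to move; the robot and the scene stay as the last step left them, time stands still between calls to the robot, and variables do not carry over. Pictures are saved under pics/ and viewed, at most 10 in all, crops included, and the job is handed in when it is done.

```bash
ls; mkdir -p pics; cat > h.py <<'E'
import numpy as np, cv2
from rig import robot, cams
def pts(c):
    d=c["depth"]; H,W=d.shape; f=H/2/np.tan(np.radians(c["fov_y"])/2)
    u,v=np.meshgrid(np.arange(W),np.arange(H))
    P=np.stack([(u-c["cx"])/f*d,(v-c["cy"])/f*d,d,np.ones_like(d)],-1)
    return (P@np.linalg.inv(c["view"]).T)[...,:3]
E
python3 - <<'E'
from h import *
o=robot.get_obs();print(o["time"],o["position"],o["tool_rot"],o["ft_force"],o["grip_width"],robot.nose_length)
for n in("side","top"):
    c=cams.camera(n);cv2.imwrite(f"pics/{n}0.png",c["color"]);np.save(f"pics/{n}0.npy",pts(c))
    print(n,c["fov_y"],c["cx"],c["cy"],np.linalg.inv(c["view"]).round(3).tolist(),(c["depth"]>0).mean())
E
```

```text
pics
0.0 [ 0.23156542 -0.57969668  0.207542  ] [ 9.82023494e-01  1.88755473e-01 -7.17079653e-06 -1.10814479e-03] [ 1.10077102 -0.11360309 -1.10497925] 0.08712750024446773 0.017
side 57.100714344758984 263.35828872938896 196.4444373922303 [[-0.877, -0.284, 0.387, 0.182], [-0.48, 0.541, -0.69, 0.654], [-0.014, -0.791, -0.611, 0.693], [0.0, 0.0, 0.0, 1.0]] 0.9959259033203125
top 48.49088266046749 260.6770598345019 193.11086496818513 [[-0.006, -0.989, 0.147, 0.338], [-1.0, 0.007, 0.009, -0.01], [-0.01, -0.147, -0.989, 1.519], [0.0, 0.0, 0.0, 1.0]] 0.996185302734375
```

View pics/top0.png

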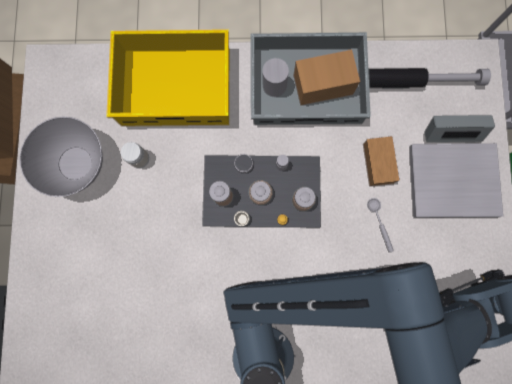

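View pics/side0.png

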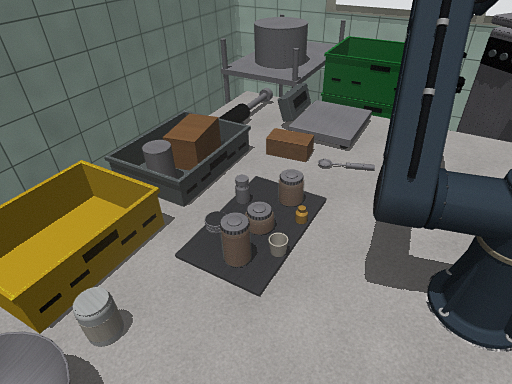

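Top view: the jars stand in a row, at (220,191), (261,191) and (305,197). In the side view they are tall (235,220), short (260,212) and middle (291,176). Lids are at (243,162), shaker (283,161), cup (242,218) and weight (282,219). Next I'll measure the jar tops.

```bash
python3 - <<'E'
from h import *
T=np.load("pics/top0.npy");S=np.load("pics/side0.npy")
for nm,P,L in(("top",T,[(220,191),(261,191),(305,197),(243,162),(283,161),(242,218),(282,219)]),("side",S,[(235,220),(260,211),(291,175)])):
  for u,v in L:
    w=P[v-18:v+19,u-18:u+19].reshape(-1,3) 
    a=P[v-3:v+4,u-3:u+4].reshape(-1,3); z=np.median(a[:,2]);c=np.median(a[:,:2],0)
    m=w[(abs(w[:,2]-z+.002)<.012)&(np.hypot(*(w[:,:2]-c).T)<.055)]
    (x,y),r=cv2.minEnclosingCircle(m[:,:2].astype(np.float32))
    d=m[m[:,2]>np.percentile(m[:,2],90)-.0025]
    print(nm,u,v,"z",z.round(4),m[:,2].max().round(4),"circ",round(x,4),round(y,4),round(r,4),"mean",m[:,:2].mean(0).round(4),len(m),"dome",d.mean(0).round(4),len(d))
c=cv2.imread("pics/top0.png")[145:240,190:335];cv2.imwrite("pics/t1.png",cv2.resize(c,None,fx=5,fy=5,interpolation=cv2.INTER_CUBIC))
c=cv2.imread("pics/side0.png")[160:300,170:335];cv2.imwrite("pics/s1.png",cv2.resize(c,None,fx=4,fy=4,interpolation=cv2.INTER_CUBIC))
E
```

```text
top 220 191 z 0.1406 0.146 circ 0.5515 0.1396 0.0351 mean [0.5508 0.1388] 342 dome [0.5498 0.1382 0.1411] 86
top 261 191 z 0.0775 0.0848 circ 0.5606 0.0054 0.0352 mean [0.56   0.0056] 312 dome [0.5612 0.006  0.079 ] 81
top 305 197 z 0.1083 0.115 circ 0.5349 -0.1445 0.0352 mean [ 0.5338 -0.1438] 331 dome [ 0.5323 -0.1449  0.1088] 87
top 243 162 z 0.0409 0.0505 circ 0.6677 0.0644 0.0333 mean [0.6664 0.0645] 270 dome [0.6662 0.0645 0.0436] 92
top 283 161 z 0.0958 0.101 circ 0.6632 -0.0712 0.02 mean [ 0.6623 -0.0714] 108 dome [ 0.6627 -0.0729  0.0985] 39
top 242 218 z 0.0162 0.026 circ 0.4741 0.0696 0.0549 mean [0.4805 0.0687] 561 dome [0.4774 0.0712 0.0166] 129
top 282 219 z 0.0575 0.0645 circ 0.4648 -0.0721 0.0163 mean [ 0.4646 -0.0709] 49 dome [ 0.4646 -0.0706  0.0616] 14
side 235 220 z 0.1409 0.1433 circ 0.5509 0.1408 0.0355 mean [0.5478 0.1451] 499 dome [0.5498 0.1414 0.1404] 107
side 260 211 z 0.0756 0.0807 circ 0.5593 0.0078 0.0358 mean [0.5563 0.013 ] 373 dome [0.5587 0.0076 0.0776] 81
side 291 175 z 0.1072 0.11 circ 0.5346 -0.143 0.0364 mean [ 0.5307 -0.1372] 286 dome [ 0.5322 -0.1409  0.1069] 67
```

View pics/t1.png

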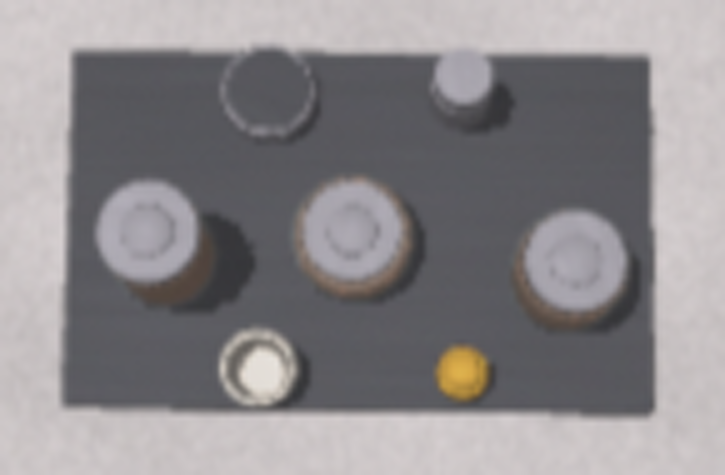

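View pics/s1.png

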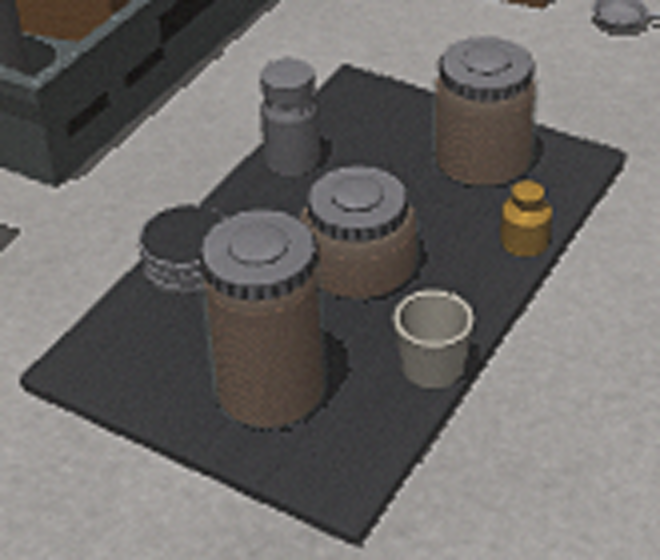

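```bash
python3 -m pendant '[{"jaw":0,"linear":[0,0,0],"twist":-6.82},{"jaw":0,"linear":[0,0,0],"twist":-6.82},{"jaw":0,"linear":[0,0,0],"twist":-6.82},{"jaw":0,"linear":[0,0,0],"twist":-6.82},{"jaw":0,"linear":[0,0,0],"twist":-6.82},{"jaw":0,"linear":[0,0,0],"twist":-6.82},{"jaw":0,"linear":[0,0,0],"twist":-6.82},{"jaw":0,"linear":[0,0,0],"twist":-6.82},{"jaw":0,"linear":[0,0,0],"twist":-6.82},{"jaw":0,"linear":[0,0,0],"twist":-6.82},{"jaw":0,"linear":[0,0,0],"twist":0}]' 20
```

```text
time: 1.02
position: [0.2316, -0.58, 0.208]
tool_rot: [0.707, 0.708, 0.0, -0.001]
ft_force: [0.1, -0.6, -0.6]
grip_width: 0.0221
grip_force: 0.0
```

```bash
python3 -m pendant '[{"jaw":0,"linear":[3.2,1.8,0],"twist":0},{"jaw":0,"linear":[3.2,1.8,0],"twist":0},{"jaw":0,"linear":[3.2,1.8,0],"twist":0},{"jaw":0,"linear":[3.2,1.8,0],"twist":0},{"jaw":0,"linear":[3.2,1.8,0],"twist":0},{"jaw":0,"linear":[3.2,1.8,0],"twist":0},{"jaw":0,"linear":[3.2,1.8,0],"twist":0},{"jaw":0,"linear":[3.2,1.8,0],"twist":0},{"jaw":0,"linear":[3.2,1.8,0],"twist":0},{"jaw":0,"linear":[0,0,0],"twist":0}]'
python3 -m pendant '[{"jaw":0,"linear":[3.2,1.8,0],"twist":0},{"jaw":0,"linear":[3.2,1.8,0],"twist":0},{"jaw":0,"linear":[3.2,1.8,0],"twist":0},{"jaw":0,"linear":[3.2,1.8,0],"twist":0},{"jaw":0,"linear":[3.2,1.8,0],"twist":0},{"jaw":0,"linear":[3.2,1.8,0],"twist":0},{"jaw":0,"linear":[3.2,1.8,0],"twist":0},{"jaw":0,"linear":[3.2,1.8,0],"twist":0},{"jaw":0,"linear":[0,0,0],"twist":0},{"jaw":0,"linear":[0,0,0],"twist":0}]'
```

```text
time: 1.85
position: [0.3952, -0.286, 0.2082]
tool_rot: [0.707, 0.708, 0.001, -0.002]
ft_force: [-0.2, -0.4, 0.5]
grip_width: 0.0007
grip_force: 0.0
time: 2.68
position: [0.5385, -0.0353, 0.2082]
tool_rot: [0.707, 0.707, -0.0, -0.0]
ft_force: [-0.3, 0.4, -0.2]
grip_width: 0.0004
grip_force: 0.0
```

```bash
python3 -m pendant '[{"jaw":0,"linear":[2.07,1.07,0],"twist":0},{"jaw":0,"linear":[2.07,1.07,0],"twist":0},{"jaw":0,"linear":[0,0,2.4],"twist":0},{"jaw":0,"linear":[0,0,2.4],"twist":0},{"jaw":0,"linear":[0,0,2.4],"twist":0},{"jaw":0,"linear":[0,0,2.4],"twist":0},{"jaw":0,"linear":[0,0,0],"twist":0},{"jaw":0,"linear":[0,0,0],"twist":0},{"jaw":0,"linear":[0,0,0],"twist":0}]'
python3 - <<'E'
from h import *
o=robot.get_obs();print(o["position"],o["ft_force"])
c=cams.camera("side");f=192/np.tan(np.radians(c["fov_y"])/2)
def pr(p):
    q=c["view"]@np.r_[p,1];return (q[:2]/q[2]*f+[c["cx"],c["cy"]])
t=o["position"]-[0,0,.017];im=c["color"][140:260,200:330]
a,b=pr(t),pr(np.array([.56,.006,.080]));print(a,b)
k=cv2.resize(im,None,fx=5,fy=5,interpolation=cv2.INTER_CUBIC)
for p,col in((a,(0,0,255)),(b,(0,255,0))):cv2.circle(k,tuple(int(i) for i in (p-[200,140])*5+2),4,col,-1)
cv2.imwrite("pics/s2.png",k)
E
```

```text
time: 3.43
position: [0.5601, 0.0035, 0.1135]
tool_rot: [0.708, 0.706, 0.0, 0.001]
ft_force: [0.1, -1.1, 0.3]
grip_width: 0.0002
grip_force: 0.0
[0.56008404 0.00349311 0.11348302] [ 0.13157196 -1.11922126  0.28932609]
[259.29166643 201.22561965] [258.99632036 206.44112521]
```

View pics/s2.png

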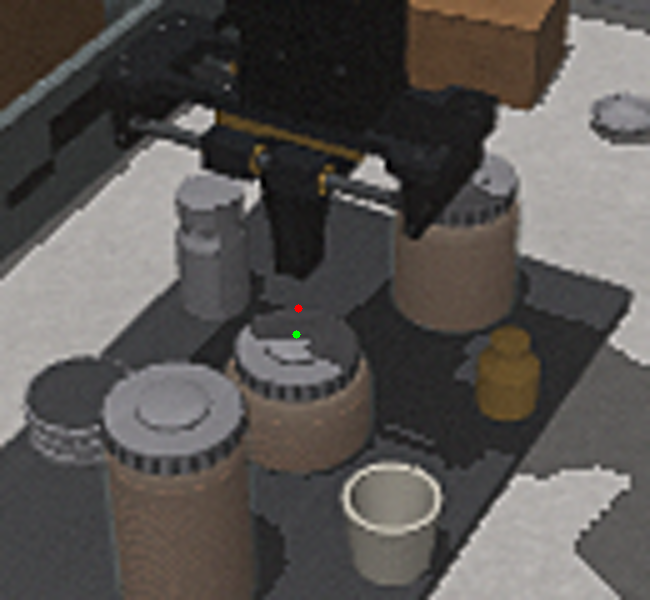

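The fingers (tip at about (298,275) in the crop) appear to end above the predicted point (298,308). I'll check the tip with depth.

```bash
python3 - <<'E'
from h import *
c=cams.camera("side");P=pts(c);o=robot.get_obs();print(o["position"])
for v in range(176,204,2):print(v,P[v,258].round(4),P[v,262].round(4))
m=np.zeros(P.shape[:2],bool);m[150:200,240:275]=1
q=P[m&(np.hypot(P[...,0]-.56,P[...,1]-.0035)<.025)&(P[...,2]>.088)]
i=q[:,2].argsort()[:8];print(q[i].round(4));print(q.min(0),q.max(0))
E
```

```text
[0.56075771 0.00385455 0.11419795]
176 [0.5391 0.0426 0.2099] [0.5282 0.0423 0.2131]
178 [0.54   0.0414 0.2029] [0.5279 0.043  0.2078]
180 [0.5569 0.0127 0.1737] [0.5443 0.0142 0.1787]
182 [0.5556 0.0152 0.1694] [0.5449 0.0133 0.1717]
184 [0.5569 0.0133 0.1614] [0.5467 0.0103 0.1629]
186 [0.5567 0.0139 0.1555] [0.5483 0.0076 0.1543]
188 [0.5573 0.0132 0.1484] [0.5499 0.0051 0.1456]
190 [0.1823 0.654  0.6934] [0.5507 0.0039 0.1381]
192 [0.557  0.0142 0.1361] [0.5497 0.0058 0.133 ]
194 [0.5581 0.0127 0.1281] [ 0.6237 -0.1245  0.0124]
196 [ 0.6312 -0.1117  0.0104] [ 0.6202 -0.1181  0.01  ]
198 [ 0.6242 -0.0994  0.0134] [ 0.6143 -0.1073  0.0115]
200 [ 0.6214 -0.0943  0.01  ] [ 0.6111 -0.1015  0.0087]
202 [ 0.5766 -0.0175  0.0728] [ 0.5661 -0.0219  0.0736]
[[ 0.5638  0.0135  0.1266]
 [ 0.5657  0.0154  0.1272]
 [ 0.5542  0.0143  0.1272]
 [ 0.5511 -0.002   0.1273]
 [ 0.5581  0.0127  0.1281]
 [ 0.5509  0.0039  0.1281]
 [ 0.5671  0.013   0.1285]
 [ 0.5601  0.0145  0.1286]]
[ 0.54365517 -0.0067527   0.12660893] [0.57398329 0.02837247 0.27071173]
```

```bash
python3 - <<'E'
from h import *
c=cams.camera("side");P=pts(c)
X,Y,Z=P[...,0],P[...,1],P[...,2]
for xa in np.arange(.44,.69,.02):
    m=(X>=xa)&(X<xa+.02)&(abs(Y-.004)<.1)&(Z>.09)&(Z<.35)&~(np.hypot(X-.551,Y-.14)<.05)
    if m.any(): print(round(xa,2),m.sum(),"minZ",np.sort(Z[m])[:3].round(3),"Y",Y[m].min().round(3),Y[m].max().round(3))
cv2.imwrite("pics/s3.png",cv2.resize(c["color"][60:240,170:350],None,fx=3.3,fy=3.3,interpolation=cv2.INTER_NEAREST))
E
```

```text
0.46 292 minZ [0.196 0.196 0.197] Y -0.033 0.044
0.48 170 minZ [0.208 0.208 0.208] Y -0.033 0.043
0.5 451 minZ [0.207 0.208 0.209] Y -0.033 0.044
0.52 637 minZ [0.193 0.194 0.196] Y -0.032 0.044
0.54 545 minZ [0.127 0.128 0.128] Y -0.008 0.043
0.56 423 minZ [0.127 0.128 0.129] Y 0.011 0.044
0.58 116 minZ [0.2   0.203 0.204] Y 0.011 0.044
0.6 99 minZ [0.208 0.209 0.209] Y -0.026 0.038
0.62 258 minZ [0.197 0.198 0.198] Y -0.034 0.043
0.64 152 minZ [0.09  0.091 0.092] Y -0.088 0.043
0.66 47 minZ [0.091 0.091 0.092] Y -0.088 -0.052
0.68 2 minZ [0.094 0.095] Y -0.072 -0.068
```

View pics/s3.png

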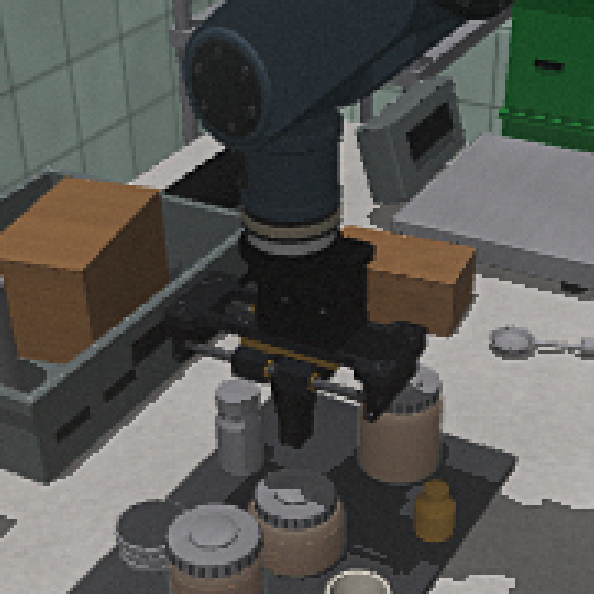

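The hand looks about 30 mm higher than the reported pose: the tip shows at z≈0.127 and the body at 0.195. I'll descend in short guarded steps and compare again.

```bash
python3 -m pendant '[{"jaw":0,"linear":[0.25,0,0.6],"twist":0},{"jaw":0,"linear":[0,0,0.6],"twist":0},{"jaw":0,"linear":[0,0,0],"twist":0},{"jaw":0,"linear":[0,0,0],"twist":0},{"jaw":0,"linear":[0,0,0],"twist":0}]'
cat > tip.py <<'E'
from h import *
c=cams.camera("side");P=pts(c);o=robot.get_obs();p=o["position"];print("pos",p.round(4),"F",o["ft_force"].round(2),"t",o["time"])
X,Y,Z=P[...,0],P[...,1],P[...,2]
lab=c["color"].max(-1)<45
m=lab&(np.hypot(X-p[0],Y-p[1])<.022)&(Z>p[2]-.03)&(Z<p[2]+.05)
q=P[m];lo=q[q[:,2]<q[:,2].min()+.03]
print("tip z",np.sort(q[:,2])[:6].round(4),"x",lo[:,0].min().round(4),lo[:,0].max().round(4),"ymax",lo[:,1].max().round(4),len(lo))
E
python3 tip.py
```

```text
time: 4.0
position: [0.5595, 0.0074, 0.1004]
tool_rot: [0.707, 0.707, -0.0, -0.0]
ft_force: [-0.1, 0.6, 0.1]
grip_width: 0.0004
grip_force: 0.0
pos [0.5596 0.0073 0.1005] F [ 0.69  0.13 -0.85] t 4.05
tip z [0.1111 0.1125 0.1128 0.113  0.1131 0.1133] x 0.5466 0.5691 ymax 0.0207 87
```

```bash
python3 -m pendant '[{"jaw":0,"linear":[-0.1,0,0.1],"twist":0},{"jaw":0,"linear":[0,0,0.1],"twist":0},{"jaw":0,"linear":[0,0,0.1],"twist":0},{"jaw":0,"linear":[0,0,0.1],"twist":0},{"jaw":0,"linear":[0,0,0.1],"twist":0},{"jaw":0,"linear":[0,0,0],"twist":0},{"jaw":0,"linear":[0,0,0],"twist":0}]'
```

```text
time: 4.63
position: [0.5595, 0.0062, 0.0954]
tool_rot: [0.707, 0.707, -0.0, -0.0]
ft_force: [0.0, -0.3, 0.6]
grip_width: 0.0006
grip_force: 0.0
```

```bash
python3 -m pendant '[{"jaw":0,"linear":[0,0,0.1],"twist":0},{"jaw":0,"linear":[0,0,0.1],"twist":0},{"jaw":0,"linear":[0,0,0.1],"twist":0},{"jaw":0,"linear":[0,0,0],"twist":0},{"jaw":0,"linear":[0,0,0],"twist":0}]'; python3 tip.py
```

```text
time: 5.05
position: [0.5595, 0.0063, 0.0925]
tool_rot: [0.707, 0.707, -0.0, -0.0]
ft_force: [-0.1, -0.6, 0.2]
grip_width: 0.0003
grip_force: 0.0
pos [0.5595 0.0063 0.0925] F [ 0.48 -0.21  0.5 ] t 5.1
tip z [0.1033 0.1039 0.1063 0.1072 0.1074 0.1074] x 0.547 0.5675 ymax 0.0189 80
```

No force here, so the camera is right and the real tip stands about 0.025 above the dome.

```bash
python3 -m pendant '[{"jaw":0,"linear":[0,0,0.3],"twist":0},{"jaw":0,"linear":[0,0,0.3],"twist":0},{"jaw":0,"linear":[0,0,0.3],"twist":0},{"jaw":0,"linear":[0,0,0.3],"twist":0},{"jaw":0,"linear":[0,0,0.2],"twist":0},{"jaw":0,"linear":[0,0,0.1],"twist":0},{"jaw":0,"linear":[0,0,0.1],"twist":0},{"jaw":0,"linear":[0,0,0],"twist":0},{"jaw":0,"linear":[0,0,0],"twist":0}]'; python3 tip.py
```

```text
time: 5.85
position: [0.5596, 0.0062, 0.0765]
tool_rot: [0.707, 0.707, 0.0, 0.0]
ft_force: [0.2, -0.4, 0.4]
grip_width: 0.0
grip_force: 0.0
pos [0.5596 0.0062 0.0766] F [ 0.17 -0.47  0.21] t 5.9
tip z [0.0876 0.0885 0.0915 0.0916 0.092  0.0924] x 0.5477 0.5689 ymax 0.0185 76
```

```bash
python3 -m pendant '[{"jaw":0,"linear":[0,0,0.2],"twist":0},{"jaw":0,"linear":[0,0,0.2],"twist":0},{"jaw":0,"linear":[0,0,0.1],"twist":0},{"jaw":0,"linear":[0,0,0.1],"twist":0},{"jaw":0,"linear":[0,0,0],"twist":0},{"jaw":0,"linear":[0,0,0],"twist":0}]';python3 -m pendant '[{"jaw":0,"linear":[0,0,0.1],"twist":0},{"jaw":0,"linear":[0,0,0.1],"twist":0},{"jaw":0,"linear":[0,0,0],"twist":0}]'
```

```text
time: 6.4
position: [0.5595, 0.0063, 0.0705]
tool_rot: [0.707, 0.707, -0.0, -0.0]
ft_force: [0.5, -0.7, 1.1]
grip_width: 0.0003
grip_force: 0.0
time: 6.65
position: [0.5594, 0.0063, 0.0684]
tool_rot: [0.707, 0.707, -0.0, -0.0]
ft_force: [0.2, -0.3, -0.6]
grip_width: 0.0005
grip_force: 0.0
```

```bash
python3 -m pendant '[{"jaw":0,"linear":[0,0,0.1],"twist":0},{"jaw":0,"linear":[0,0,0],"twist":0},{"jaw":0,"linear":[0,0,0],"twist":0}]';python3 -m pendant '[{"jaw":0,"linear":[0,0,0.1],"twist":0},{"jaw":0,"linear":[0,0,0],"twist":0},{"jaw":0,"linear":[0,0,0],"twist":0}]'
```

```text
time: 6.9
position: [0.5595, 0.0063, 0.0675]
tool_rot: [0.707, 0.707, -0.0, -0.0]
ft_force: [-0.4, 0.9, -0.4]
grip_width: 0.0006
grip_force: 0.0
time: 7.15
position: [0.5595, 0.0063, 0.0665]
tool_rot: [0.707, 0.707, -0.0, -0.0]
ft_force: [-0.9, -0.0, -0.6]
grip_width: 0.0003
grip_force: 0.0
```

```bash
python3 -m pendant '[{"jaw":0,"linear":[0,0,0.1],"twist":0},{"jaw":0,"linear":[0,0,0],"twist":0},{"jaw":0,"linear":[0,0,0],"twist":0}]';python3 -m pendant '[{"jaw":0,"linear":[0,0,0.1],"twist":0},{"jaw":0,"linear":[0,0,0],"twist":0},{"jaw":0,"linear":[0,0,0],"twist":0}]'; python3 tip.py
```

```text
time: 7.4
position: [0.5596, 0.0062, 0.0657]
tool_rot: [0.707, 0.707, 0.0, 0.0]
ft_force: [0.2, 0.3, 2.3]
grip_width: 0.0006
grip_force: 1.2
time: 7.65
position: [0.5596, 0.0063, 0.0647]
tool_rot: [0.707, 0.707, 0.0, 0.0]
ft_force: [-0.4, -0.0, 4.5]
grip_width: 0.0007
grip_force: 2.0
pos [0.5596 0.0063 0.0647] F [-0.63 -0.1   3.7 ] t 7.7
tip z [0.0754 0.0757 0.0774 0.0793 0.0797 0.0797] x 0.5478 0.5662 ymax 0.0201 78
```

Contact was made at about 0.066. I'll press on slowly.

```bash
python3 -m pendant '[{"jaw":0,"linear":[0,0,0.1],"twist":0},{"jaw":0,"linear":[0,0,0],"twist":0},{"jaw":0,"linear":[0,0,0],"twist":0}]';python3 -m pendant '[{"jaw":0,"linear":[0,0,0.05],"twist":0},{"jaw":0,"linear":[0,0,0.05],"twist":0},{"jaw":0,"linear":[0,0,0],"twist":0}]'
```

```text
time: 7.95
position: [0.5596, 0.0062, 0.0636]
tool_rot: [0.707, 0.707, 0.0, 0.0]
ft_force: [-1.2, 0.3, 3.6]
grip_width: 0.0003
grip_force: 2.2
time: 8.2
position: [0.5596, 0.0062, 0.0625]
tool_rot: [0.707, 0.707, 0.0, 0.0]
ft_force: [-2.2, -0.3, 4.5]
grip_width: -0.0
grip_force: 2.2
```

```bash
python3 -m pendant '[{"jaw":0,"linear":[0,0,0.05],"twist":0},{"jaw":0,"linear":[0,0,0],"twist":0},{"jaw":0,"linear":[0,0,0],"twist":0}]';python3 -m pendant '[{"jaw":0,"linear":[0,0,0.03],"twist":0},{"jaw":0,"linear":[0,0,0],"twist":0},{"jaw":0,"linear":[0,0,0],"twist":0}]'
```

```text
time: 8.45
position: [0.5596, 0.0063, 0.0624]
tool_rot: [0.707, 0.707, 0.0, 0.0]
ft_force: [-1.4, -0.0, 7.5]
grip_width: 0.0008
grip_force: 3.5
time: 8.7
position: [0.5596, 0.0062, 0.0624]
tool_rot: [0.707, 0.707, 0.0, 0.0]
ft_force: [-2.5, -0.4, 8.4]
grip_width: 0.0001
grip_force: 4.4
```

```bash
python3 -m pendant '[{"jaw":0,"linear":[0,0,0.03],"twist":0},{"jaw":0,"linear":[0,0,0],"twist":0},{"jaw":0,"linear":[0,0,0],"twist":0}]'; python3 tip.py
```

```text
time: 8.95
position: [0.5596, 0.0063, 0.0624]
tool_rot: [0.707, 0.707, 0.0, 0.0]
ft_force: [-2.4, 0.3, 11.3]
grip_width: 0.0003
grip_force: 5.4
pos [0.5596 0.0062 0.0624] F [-2.8  -0.41 10.87] t 9.0
tip z [0.0732 0.0753 0.0755 0.0758 0.0764 0.0775] x 0.5471 0.5667 ymax 0.0188 76
```

Short dome is at its hard stop: 11 N with no further motion after about 4 mm. I'll back off, cross to the middle jar and check.

```bash
python3 -m pendant '[{"jaw":0,"linear":[0,0,-0.3],"twist":0},{"jaw":0,"linear":[0,0,-1],"twist":0},{"jaw":0,"linear":[0,0,-3],"twist":0},{"jaw":0,"linear":[0,0,-4],"twist":0},{"jaw":0,"linear":[-2.5,-0.43,0],"twist":0},{"jaw":0,"linear":[-2.5,-0.43,0],"twist":0},{"jaw":0,"linear":[-2.5,-0.43,0],"twist":0},{"jaw":0,"linear":[-2.5,-0.43,0],"twist":0},{"jaw":0,"linear":[-2.5,-0.43,0],"twist":0},{"jaw":0,"linear":[-2.55,-0.43,0],"twist":0},{"jaw":0,"linear":[0,0,0],"twist":0},{"jaw":0,"linear":[0,0,0],"twist":0}]'
python3 -m pendant '[{"jaw":0,"linear":[0,0,0],"twist":0},{"jaw":0,"linear":[0,0,0],"twist":0}]'
python3 tip.py; python3 - <<'E'
from h import *
P=pts(cams.camera("side"))
for n,x,y in(("short",.559,.006),("tall",.5505,.14)):
    r=np.hypot(P[...,0]-x,P[...,1]-y);Z=P[...,2]
    a=(r<.01)&(Z>.06);b=(r>.02)&(r<.031)&(abs(Z-np.median(Z[a]))<.009);print(n,a.sum(),np.median(Z[a]),Z[a].mean(),b.sum(),np.median(Z[b]),Z[b].mean())
E
```

```text
time: 10.0
position: [0.5335, -0.1455, 0.1445]
tool_rot: [0.708, 0.706, 0.0, -0.0]
ft_force: [-0.0, 0.5, -0.4]
grip_width: 0.0003
grip_force: 0.0
time: 10.17
position: [0.5335, -0.1431, 0.1443]
tool_rot: [0.707, 0.707, 0.0, -0.0]
ft_force: [-0.4, 0.0, -0.4]
grip_width: 0.0005
grip_force: 0.0
pos [ 0.5336 -0.143   0.1444] F [-0.06 -0.07 -0.5 ] t 10.2167
tip z [0.1582 0.1599 0.1599 0.1602 0.1604 0.1604] x 0.5211 0.5418 ymax -0.1291 76
short 27 0.07384927618364401 0.07380654750512157 144 0.07214150587738932 0.07213692951320866
tall 39 0.14119950470370546 0.14113861783342696 205 0.13555776017497656 0.1355884132445427
```

The short dome is down: 1.7 mm above its rim, against 5.6 mm for the unpressed tall one. Next, the middle jar.

```bash
python3 -m pendant '[{"jaw":0,"linear":[-0.07,0,1],"twist":0},{"jaw":0,"linear":[0,0,1],"twist":0},{"jaw":0,"linear":[0,0,1],"twist":0},{"jaw":0,"linear":[0,0,0.6],"twist":0},{"jaw":0,"linear":[0,0,0.3],"twist":0},{"jaw":0,"linear":[0,0,0.2],"twist":0},{"jaw":0,"linear":[0,0,0.1],"twist":0},{"jaw":0,"linear":[0,0,0],"twist":0},{"jaw":0,"linear":[0,0,0],"twist":0}]'; python3 -m pendant '[{"jaw":0,"linear":[0,0,0.1],"twist":0},{"jaw":0,"linear":[0,0,0.1],"twist":0},{"jaw":0,"linear":[0,0,0],"twist":0},{"jaw":0,"linear":[0,0,0],"twist":0}]'; python3 tip.py
```

```text
time: 11.02
position: [0.5339, -0.1451, 0.1027]
tool_rot: [0.707, 0.707, 0.0, 0.0]
ft_force: [0.2, -0.2, -0.3]
grip_width: 0.0007
grip_force: 0.0
time: 11.35
position: [0.5336, -0.1449, 0.1005]
tool_rot: [0.707, 0.707, 0.0, 0.0]
ft_force: [-0.1, 0.2, 1.1]
grip_width: 0.0004
grip_force: 0.0
pos [ 0.5336 -0.145   0.1006] F [ 0.08 -0.37 -0.29] t 11.4
tip z [0.1093 0.1125 0.1142 0.1143 0.1147 0.1174] x 0.5215 0.541 ymax -0.1304 60
```

```bash
python3 -m pendant '[{"jaw":0,"linear":[0,0,0.1],"twist":0},{"jaw":0,"linear":[0,0,0.1],"twist":0},{"jaw":0,"linear":[0,0,0.1],"twist":0},{"jaw":0,"linear":[0,0,0],"twist":0}]'; python3 -m pendant '[{"jaw":0,"linear":[0,0,0.1],"twist":0},{"jaw":0,"linear":[0,0,0],"twist":0},{"jaw":0,"linear":[0,0,0],"twist":0}]'; python3 -m pendant '[{"jaw":0,"linear":[0,0,0.1],"twist":0},{"jaw":0,"linear":[0,0,0],"twist":0},{"jaw":0,"linear":[0,0,0],"twist":0}]'
```

```text
time: 11.73
position: [0.5334, -0.1448, 0.0972]
tool_rot: [0.707, 0.707, -0.0, -0.0]
ft_force: [-0.8, -0.4, 0.2]
grip_width: 0.0006
grip_force: 0.0
time: 11.98
position: [0.5336, -0.1449, 0.0964]
tool_rot: [0.707, 0.707, -0.0, -0.0]
ft_force: [0.9, 0.1, 0.4]
grip_width: 0.0005
grip_force: 0.0
time: 12.23
position: [0.5338, -0.145, 0.0955]
tool_rot: [0.707, 0.707, 0.0, 0.0]
ft_force: [0.1, -0.1, 0.9]
grip_width: 0.0005
grip_force: 0.5
```

```bash
python3 -m pendant '[{"jaw":0,"linear":[0,0,0.1],"twist":0},{"jaw":0,"linear":[0,0,0],"twist":0},{"jaw":0,"linear":[0,0,0],"twist":0}]'; python3 -m pendant '[{"jaw":0,"linear":[0,0,0.1],"twist":0},{"jaw":0,"linear":[0,0,0],"twist":0},{"jaw":0,"linear":[0,0,0],"twist":0}]'; python3 -m pendant '[{"jaw":0,"linear":[0,0,0.05],"twist":0},{"jaw":0,"linear":[0,0,0.05],"twist":0},{"jaw":0,"linear":[0,0,0],"twist":0}]'
```

```text
time: 12.48
position: [0.5338, -0.145, 0.0947]
tool_rot: [0.707, 0.707, 0.0, 0.0]
ft_force: [-0.9, -0.0, 3.6]
grip_width: 0.0002
grip_force: 1.8
time: 12.73
position: [0.5338, -0.145, 0.0936]
tool_rot: [0.707, 0.707, 0.0, 0.0]
ft_force: [-0.9, 0.2, 4.1]
grip_width: 0.0003
grip_force: 2.3
time: 12.98
position: [0.5338, -0.145, 0.0925]
tool_rot: [0.707, 0.707, 0.0, 0.0]
ft_force: [-1.0, 1.4, 4.5]
grip_width: 0.0003
grip_force: 2.3
```

```bash
python3 -m pendant '[{"jaw":0,"linear":[0,0,0.05],"twist":0},{"jaw":0,"linear":[0,0,0],"twist":0},{"jaw":0,"linear":[0,0,0],"twist":0}]'; python3 -m pendant '[{"jaw":0,"linear":[0,0,0.04],"twist":0},{"jaw":0,"linear":[0,0,0],"twist":0},{"jaw":0,"linear":[0,0,0],"twist":0}]'
```

```text
time: 13.23
position: [0.5338, -0.145, 0.0924]
tool_rot: [0.707, 0.707, 0.0, 0.0]
ft_force: [-0.8, 1.3, 7.0]
grip_width: 0.0002
grip_force: 3.6
time: 13.48
position: [0.5338, -0.145, 0.0923]
tool_rot: [0.707, 0.707, 0.0, 0.0]
ft_force: [-1.4, 0.5, 9.8]
grip_width: 0.0003
grip_force: 4.9
```

Middle dome is at its stop, at the predicted height. On to the tall jar.

```bash
python3 -m pendant '[{"jaw":0,"linear":[0,0,-0.3],"twist":0},{"jaw":0,"linear":[0,0,-1],"twist":0},{"jaw":0,"linear":[0,0,-3],"twist":0},{"jaw":0,"linear":[0,0,-3.5],"twist":0},{"jaw":0,"linear":[0,0,0],"twist":0},{"jaw":0,"linear":[0,0,0],"twist":0}]'
python3 -m pendant '[{"jaw":0,"linear":[2.85,0.17,0],"twist":0},{"jaw":0,"linear":[2.85,0.17,0],"twist":0},{"jaw":0,"linear":[2.85,0.17,0],"twist":0},{"jaw":0,"linear":[2.85,0.17,0],"twist":0},{"jaw":0,"linear":[2.85,0.17,0],"twist":0},{"jaw":0,"linear":[2.85,0.17,0],"twist":0},{"jaw":0,"linear":[2.85,0.17,0],"twist":0},{"jaw":0,"linear":[2.85,0.17,0],"twist":0},{"jaw":0,"linear":[2.85,0.17,0],"twist":0},{"jaw":0,"linear":[2.85,0.17,0],"twist":0},{"jaw":0,"linear":[0,0,0],"twist":0},{"jaw":0,"linear":[0,0,0],"twist":0}]'
python3 -m pendant '[{"jaw":0,"linear":[0,0,0],"twist":0},{"jaw":0,"linear":[0,0,0],"twist":0}]'
python3 tip.py; python3 - <<'E'
from h import *
P=pts(cams.camera("side"))
for n,x,y in(("short",.559,.006),("middle",.5335,-.144)):
    r=np.hypot(P[...,0]-x,P[...,1]-y);Z=P[...,2]
    a=(r<.01)&(Z>.06);b=(r>.02)&(r<.031)&(abs(Z-np.median(Z[a]))<.009);print(n,a.sum(),np.median(Z[a]),b.sum(),np.median(Z[b]))
E
```

```text
time: 13.98
position: [0.535, -0.1456, 0.1717]
tool_rot: [0.707, 0.707, 0.001, 0.002]
ft_force: [-0.7, 0.1, 0.0]
grip_width: 0.0004
grip_force: 0.0
time: 14.98
position: [0.5495, 0.1412, 0.1681]
tool_rot: [0.706, 0.708, -0.001, -0.001]
ft_force: [-0.9, -0.3, -0.2]
grip_width: 0.0006
grip_force: 0.0
time: 15.15
position: [0.5503, 0.139, 0.1688]
tool_rot: [0.708, 0.706, -0.001, -0.0]
ft_force: [-0.1, 0.3, 0.8]
grip_width: 0.0002
grip_force: 0.0
pos [0.5505 0.1388 0.169 ] F [ 0.45 -0.55 -0.24] t 15.2
tip z [0.1802 0.1804 0.1826 0.1826 0.1826 0.183 ] x 0.538 0.5585 ymax 0.1518 117
short 25 0.07479738280415626 146 0.07242868588092655
middle 22 0.10388720332959428 110 0.10231785805817606
```

```bash
python3 -m pendant '[{"jaw":0,"linear":[0,0,1],"twist":0},{"jaw":0,"linear":[0,0,1],"twist":0},{"jaw":0,"linear":[0,0,0.6],"twist":0},{"jaw":0,"linear":[0,0,0.4],"twist":0},{"jaw":0,"linear":[0,0,0.2],"twist":0},{"jaw":0,"linear":[0,0,0.1],"twist":0},{"jaw":0,"linear":[0,0,0],"twist":0},{"jaw":0,"linear":[0,0,0],"twist":0}]'; python3 -m pendant '[{"jaw":0,"linear":[0,0,0.1],"twist":0},{"jaw":0,"linear":[0,0,0.1],"twist":0},{"jaw":0,"linear":[0,0,0],"twist":0},{"jaw":0,"linear":[0,0,0],"twist":0}]'; python3 tip.py
```

```text
time: 15.92
position: [0.5511, 0.1401, 0.1367]
tool_rot: [0.707, 0.707, 0.0, 0.0]
ft_force: [-0.1, -1.1, -0.5]
grip_width: 0.0005
grip_force: 0.0
time: 16.25
position: [0.5508, 0.1401, 0.1346]
tool_rot: [0.707, 0.707, 0.0, 0.0]
ft_force: [-0.1, 0.8, 1.0]
grip_width: 0.0004
grip_force: 0.0
pos [0.5509 0.1401 0.1347] F [ 0.27  0.15 -0.4 ] t 16.3
tip z [0.1362 0.1394 0.1473 0.1476 0.1477 0.1481] x 0.5395 0.5599 ymax 0.1524 73
```

```bash
python3 -m pendant '[{"jaw":0,"linear":[0,0,0.1],"twist":0},{"jaw":0,"linear":[0,0,0.1],"twist":0},{"jaw":0,"linear":[0,0,0.1],"twist":0},{"jaw":0,"linear":[0,0,0.1],"twist":0},{"jaw":0,"linear":[0,0,0],"twist":0}]'; python3 -m pendant '[{"jaw":0,"linear":[0,0,0.1],"twist":0},{"jaw":0,"linear":[0,0,0],"twist":0},{"jaw":0,"linear":[0,0,0],"twist":0}]'; python3 -m pendant '[{"jaw":0,"linear":[0,0,0.1],"twist":0},{"jaw":0,"linear":[0,0,0],"twist":0},{"jaw":0,"linear":[0,0,0],"twist":0}]'
```

```text
time: 16.72
position: [0.5506, 0.14, 0.1303]
tool_rot: [0.707, 0.707, -0.0, -0.0]
ft_force: [-0.6, 0.4, 0.8]
grip_width: 0.0003
grip_force: 0.0
time: 16.97
position: [0.5508, 0.1401, 0.1295]
tool_rot: [0.707, 0.707, -0.0, -0.0]
ft_force: [0.5, 0.1, 0.6]
grip_width: 0.0007
grip_force: 0.0
time: 17.22
position: [0.551, 0.1401, 0.1287]
tool_rot: [0.707, 0.707, 0.0, 0.0]
ft_force: [0.0, 0.2, 1.3]
grip_width: 0.0003
grip_force: 0.5
```

```bash
python3 -m pendant '[{"jaw":0,"linear":[0,0,0.1],"twist":0},{"jaw":0,"linear":[0,0,0],"twist":0},{"jaw":0,"linear":[0,0,0],"twist":0}]'; python3 -m pendant '[{"jaw":0,"linear":[0,0,0.1],"twist":0},{"jaw":0,"linear":[0,0,0],"twist":0},{"jaw":0,"linear":[0,0,0],"twist":0}]'; python3 -m pendant '[{"jaw":0,"linear":[0,0,0.05],"twist":0},{"jaw":0,"linear":[0,0,0.05],"twist":0},{"jaw":0,"linear":[0,0,0],"twist":0}]'
```

```text
time: 17.47
position: [0.551, 0.1401, 0.1279]
tool_rot: [0.707, 0.707, 0.0, 0.0]
ft_force: [-0.4, 0.7, 3.8]
grip_width: 0.0008
grip_force: 1.9
time: 17.72
position: [0.551, 0.1401, 0.1267]
tool_rot: [0.707, 0.707, 0.0, 0.0]
ft_force: [-0.8, -0.0, 3.9]
grip_width: 0.0002
grip_force: 2.2
time: 17.97
position: [0.551, 0.1401, 0.1256]
tool_rot: [0.707, 0.707, 0.0, 0.0]
ft_force: [-0.5, 1.2, 4.5]
grip_width: 0.0003
grip_force: 2.3
```

```bash
python3 -m pendant '[{"jaw":0,"linear":[0,0,0.05],"twist":0},{"jaw":0,"linear":[0,0,0],"twist":0},{"jaw":0,"linear":[0,0,0],"twist":0}]'
```

```text
time: 18.22
position: [0.551, 0.1401, 0.1254]
tool_rot: [0.707, 0.707, 0.0, 0.0]
ft_force: [-0.5, -0.4, 5.7]
grip_width: 0.0005
grip_force: 3.2
```

```bash
python3 -m pendant '[{"jaw":0,"linear":[0,0,0.05],"twist":0},{"jaw":0,"linear":[0,0,0],"twist":0},{"jaw":0,"linear":[0,0,0],"twist":0}]'
```

```text
time: 18.47
position: [0.551, 0.1401, 0.1254]
tool_rot: [0.707, 0.707, 0.0, 0.0]
ft_force: [-1.8, -0.1, 8.9]
grip_width: 0.0001
grip_force: 4.6
```

Tall dome is at its stop. I'll lift clear and verify.

```bash
python3 -m pendant '[{"jaw":0,"linear":[0,0,0.02],"twist":0},{"jaw":0,"linear":[0,0,0],"twist":0},{"jaw":0,"linear":[0,0,-0.3],"twist":0},{"jaw":0,"linear":[0,0,-1],"twist":0},{"jaw":0,"linear":[0,0,-3],"twist":0},{"jaw":0,"linear":[0,0,-4],"twist":0},{"jaw":0,"linear":[0,0,-4],"twist":0},{"jaw":0,"linear":[0,0,-3],"twist":0},{"jaw":0,"linear":[0,0,0],"twist":0},{"jaw":0,"linear":[0,0,0],"twist":0},{"jaw":0,"linear":[0,0,0],"twist":0}]'
python3 - <<'E'
from h import *
c=cams.camera("side");P=pts(c);P0=np.load("pics/side0.npy")
for n,x,y in(("short",.559,.006),("middle",.5335,-.144),("tall",.5505,.14)):
  for Q in(P0,P):
    r=np.hypot(Q[...,0]-x,Q[...,1]-y);Z=Q[...,2]
    a=(r<.01)&(Z>.06)&(Z<.16);b=(r>.02)&(r<.031)&(abs(Z-np.median(Z[a]))<.009);print(n,a.sum(),np.median(Z[a]).round(4),(np.median(Z[a])-np.median(Z[b])).round(4))
cv2.imwrite("pics/s4.png",cv2.resize(c["color"][100:300,170:370],None,fx=3,fy=3))
E
```

```text
time: 19.38
position: [0.5499, 0.14, 0.2767]
tool_rot: [0.707, 0.707, -0.001, -0.001]
ft_force: [-0.7, 0.8, 0.1]
grip_width: 0.0004
grip_force: 0.0
short 26 0.0783 0.0059
short 24 0.0748 0.0022
middle 19 0.1077 0.0054
middle 20 0.1045 0.0023
tall 38 0.1411 0.0055
tall 37 0.1375 0.002
```

View pics/s4.png

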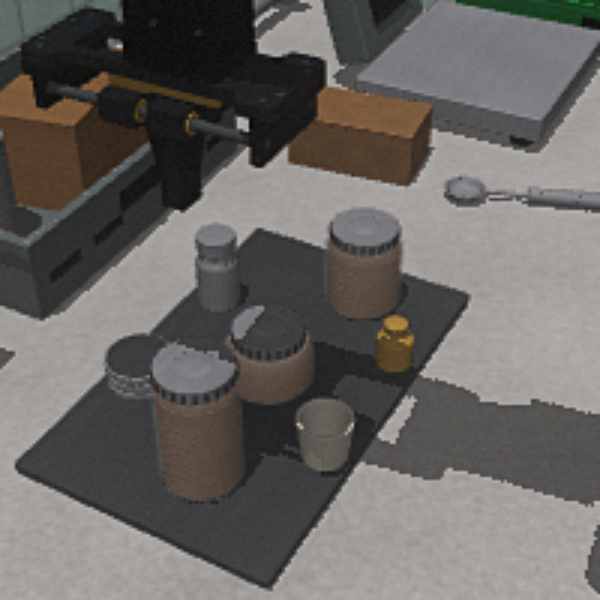

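All three domes are down, standing 2.0 to 2.3 mm above their rims. The jars at (200,370), (268,330) and (365,230) haven't moved, and the hand is clear.

```bash
python3 -c "
from rig import robot
print(robot.hand_in())"
```

```text
the job is handed in; nothing more can be done
None
```

All three domes were pressed down fully in the order short, middle, tall, the jars stand where they were, the hand is clear, and the job was handed in at about 19 s.

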